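# Set the mandoline slicer to its 5 mm gauge by feel

## Robot

A 6-joint arm with a two-finger parallel gripper is mounted at the origin on a cart in front of the work surface, level with it; the furniture and walls round the work are solid. World frame = base frame: x ahead of the robot, y to its left, z up, the work surface at z = 0. Lengths are in m, angles in rad, forces in N, time in s.
With the tool pointing down it reaches from about 0.35 to 0.975 m from the base axis. Payload 4.9 kg.
Tool frame: the origin (TCP) lies at the very end of the fingers, on their centre line; the grasp point (between the pads) lies 19 mm behind it (ctrl.grasp_offset is the distance from the TCP to the grasp point, in m); z points along the fingers, y is the line along which they close (so a half turn about z gives the same grasp; the last joint's range is limited). The gripper opens to 85 mm and grips with 20 to 120 N. Pads are 22 mm wide; open, the fingers measure 114 mm over their backs; the gripper's body (76 mm by 85 mm) begins 54 mm behind the grasp point. The pads swing forward as they close: fully open they stand 13 mm farther back than shut.
Start: joints at [1.08, 0.053, 1.613, -0, 1.476, -0.119], TCP at [0.227, 0.582, 0.231] pointing down, gripper open.
Joint ranges: [-3.01, 3.01], [-1.01, 2.22], [0.06, 2.58], [-1.02, 4.17], [0.09, 2.62], [-3.14, 3.14]. Speed limits (rad/s): [2.57, 2.57, 3.14, 3.14, 3.14, 3.14].

## Interface

Orientations are given as a rotation vector (axis times angle).
In Python, from station import ctrl, optics gives the robot as it stands.
- The arm moves only by the shell command python3 -m handwheel 'ROWS' [OPENING] [FORCE]. ROWS is JSON, a list of rows, each an object of numbers: "tx", "ty", "tz": the shift along the tool's x, y, z in mm; "roll": the turn about the tool's z in rad. A call has 1 to 12 rows; each row shifts and turns the commanded pose from where the row before left it, along the tool's axes as they then stand; what a row does not reach is not made up. A row lasts 1/12 s, in which the tool goes at most 41.7 mm and 7.16 degrees, less where a joint would pass 70% of its speed; a pose out of reach is approached as far as the arm can. A call with a gripper value outside its range is refused whole. OPENING is the finger opening in mm, from 0 to 85.4, set as the call begins (- or left out, the last holds). The fingers move at their own pace and stop on an object; FORCE is the grip in N (left out, the last holds). Time passes only in rows, so rows that do not move let the fingers close. It gives the time, the measured TCP pose, the force, the opening and the grip force at its end, in the units of the state.
- ctrl.get_obs(): the state, without advancing time (a new reading comes with each control period).
- optics.get_image(name): name is "scene" or "top"; returns (picture, depth): 480x640x3 uint8, red, green, blue; 480x640 float32, m along the optical axis (not along the pixel's ray), 0 where there is no reading.
- optics.camera_params(name): a dict with "mtx" (3x3 intrinsics, pixels), "extrinsics" (4x4, takes a point from camera to world coordinates). Camera axes: x right, y down, z forward; pixel columns grow to the right and rows downward; lengths in m; the calibration is good to about 2 mm. A picture is of the moment at which its call begins. camera_params takes no time and is no camera call.
- ctrl.finish_job(): hands the job in; it is judged then, once.
The state is a dict: "t": time; "q": joint angles; "dq": joint speeds; "effort": joint torques, N m; "tool_pos": TCP position; "tool_rot": TCP orientation; "contact_force": force on the tool from outside, world axes, zero at the start; "wrist_torque": the same for the moment, N m; "opening": finger opening in m; "grip_force": force on a finger pad.
Only numpy, scipy, OpenCV 4.12 (cv2) and the standard library are available. Lean on these libraries where they do the work, as an engineer would, in place of code of your own. Each camera call takes 0.05 s, during which the arm holds its last target. There are 200 camera calls.

## Task

Set the mandoline slicer to 5 mm slices with the black-handled setting gauge: slide the gauge's blade along the ramp and well under the knife, then move the red lever until the rising ramp just nips the blade. Check the fit by slowly drawing the gauge straight back out: it must slide with a light but definite drag, a pull of about 5 N (ease or tighten the lever and try again if not); never jam it under the knife. Then stand the gauge upright on the worktop, well clear of the slicer, leave the lever where it is set (do not touch it while the gauge is away from the knife), and disturb nothing else.

Things in the scene. Friction and masses are not known exactly. Their poses are not given: they have to be found in the camera images.
- slicer: White mandoline slicer, 132 (x) x 330 (y) x 42 mm high, black loop handle at its +y end, fixed. Origin: on the worktop under the middle of the knife edge; -y runs from the edge along the ramp. Rails along y at x 54 to 66 mm either side, tops at z 42. Between them, y -150 to +28, a level steel ramp 104 mm wide, its top 7 to 13 mm below the knife's underside at the start.
- knife: Steel knife bar across the ramp, 108 (x) x 22 (y) x 3 mm; origin at the middle of its edge, at its holder's nominal height, 34 mm over the worktop; the bar sits up to 2.2 mm above or below that (not in this pose). Covers slicer y 0 to +22 mm; a deck 41 mm high follows. Sprung: yields up 1 mm per 9 N. 25 N on it is a jam.
- knife_edge (a point): Point at the middle of the knife's edge at its nominal height, fixed to the slicer, 34 mm over the worktop. Friction between gauge and steel is 0.32 to 0.48 on each face, so about 5 N of drag goes with 6 N of nip; 3 to 7.5 N of pull is a good fit.
- gauge: Setting gauge, 120 to 195 g: a flat steel blade 36 (x) x 95 (y) x 5 mm thick with an upright black grip. Origin on the blade's underside; blade from y +50 (nose, its last 10 mm tapered on top to 2 mm) to -45 mm. Grip: plate 34 (x) x 12 mm (y) at y -26, top at z 59; take it with the fingers closing along y. To go under the knife its y axis lies along the slicer's, nose (+y) first.
- gauge_nose (a point): Point at the tip of the gauge's nose, on the underside (gauge y +50 mm, z 0). Well under the knife means 30 to 36 mm past the edge (slicer y 0.030 to 0.036).
- gauge_grip (a point): Point in the gauge's grip where the fingers take it, 42 mm over the blade's underside.
- lever (a joint): Red thickness lever, m along its track, 0 (ramp down) to 0.036; towards the slicer's +y it grows and raises the ramp 0.35 mm per mm. The ramp top is 23 mm over the worktop at 0. As the knife's height is uncertain, the gauge is met anywhere from 0.011 to 0.0235. It stays where left. About 6 N of sliding friction; past that each mm takes 1.1 N more and adds 3 N of nip.
- lever_grip (a point): Point in the lever's upright red tab where the fingers take it, 57 mm over the worktop at slicer x -81 mm (near side); tab 14 (x) x 12 mm (y), top at z 75 mm. Fingers close along the slicer's y.
- lemon: Yellow lemon lying on the worktop, 71x53x51 mm; origin under its centre.
- glass: Clear glass standing upside down, 64 mm across, 88 mm high; origin under its centre.
- spice_jar: Spice jar with a red cap, 45 mm across, 106 mm high; origin under its centre.

How it is judged:
By the outcome, as a careful person would: the job done as asked, in the order asked, and still so for the second after the job is handed in, with the robot touching nothing.
It also fails if it takes over 72 s, if anything falls off the work surface, if the arm or the gripper's body presses on something with over 40 N, if the wrist force passes 120 N, or if a joint passes its speed limit or range.

## Working session

There is one attempt and no reset: what is moved stays moved. The work goes in short steps, Python scripts to look and compute and a shell command to move; the robot and the scene stay as the last step left them, time stands still between calls to the robot, and variables do not carry over. Pictures are saved under pics/ and viewed, at most 10 in all, crops included, and the job is handed in when it is done.

```bash
mkdir -p pics; ls; python3 - <<'E'
from station import ctrl, optics
import cv2, numpy as np
for n in("scene","top"):
    im,d=optics.get_image(n); cv2.imwrite(f"pics/{n}0.png",im[:,:,::-1]); np.savez(f"{n}0.npz",im=im,d=d)
    p=optics.camera_params(n); print(n,np.round(p["mtx"],1).tolist(),np.round(p["extrinsics"],4).tolist(),(d>0).mean())
o=ctrl.get_obs(); print(o, ctrl.grasp_offset)
E
```

```text
pics
scene [[602.4, 0.0, 320.0], [0.0, 602.4, 251.9], [0.0, 0.0, 1.0]] [[0.7023, -0.551, 0.4508, -0.1801], [-0.7117, -0.5295, 0.4616, -0.7238], [-0.0156, -0.645, -0.764, 1.199], [0.0, 0.0, 0.0, 1.0]] 0.9959537760416667
top [[546.8, 0.0, 317.7], [0.0, 546.8, 245.1], [0.0, 0.0, 1.0]] [[0.0033, -0.9862, 0.1657, 0.273], [-0.9997, 0.001, 0.0256, -0.0426], [-0.0254, -0.1657, -0.9858, 1.3994], [0.0, 0.0, 0.0, 1.0]] 0.9958528645833333
{'t': 0.1, 'q': array([ 1.07998448e+00,  5.32900048e-02,  1.61416400e+00, -1.78364943e-06,
        1.47599476e+00, -1.19006496e-01]), 'dq': array([ 0.00036657, -0.00262356, -0.00247696, -0.00155278,  0.00029654,
        0.0003262 ]), 'effort': array([ 3.65999322e-04, -3.94904709e+01, -3.71364105e+01, -7.31076648e-05,
        3.92188944e-03,  7.08122457e-06]), 'tool_pos': array([0.22679684, 0.58179212, 0.23018211]), 'tool_rot': array([-5.80569119e-01, -3.08691529e+00,  2.78144458e-03]), 'contact_force': array([1.01274988, 0.77707884, 0.37886589]), 'wrist_torque': array([0.00496086, 0.01216301, 0.03682346]), 'grip_force': 0.0, 'opening': 0.0856339621212686} 0.0187
```

View pics/scene0.png

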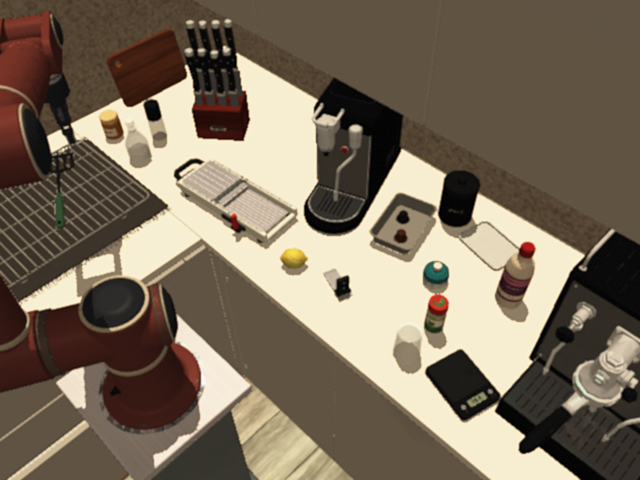

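View pics/top0.png

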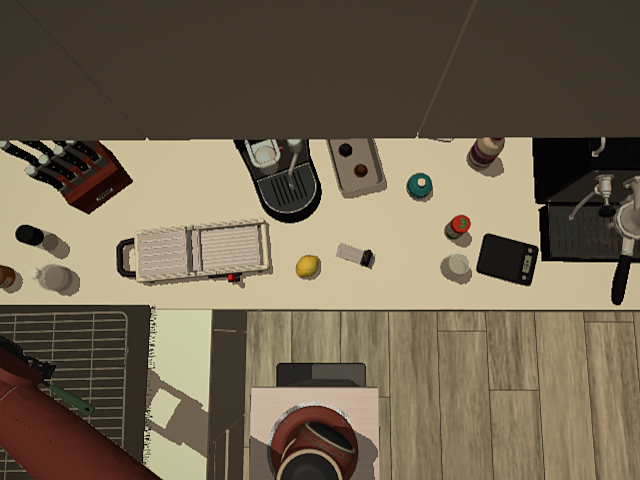

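The scene view shows the slicer at about (235,200), with its red lever at (235,222), and the gauge at (338,285). In the top view the slicer spans columns 120–270 and rows 220–282, the lever is at (233,278), and the gauge runs from its nose at (338,250) to its grip at (368,258). The slicer's +y (handle) and the gauge's nose both point left, which is world +y.

```bash
cat > h.py <<'E'
import numpy as np, cv2
from station import optics
def P(n): 
    p=optics.camera_params(n); return np.array(p["mtx"]),np.array(p["extrinsics"])
def cloud(n,d):
    K,E=P(n); v,u=np.mgrid[:480,:640]
    c=np.stack([(u-K[0,2])/K[0,0]*d,(v-K[1,2])/K[1,1]*d,d],-1)
    return c@E[:3,:3].T+E[:3,3]
def ray(n,u,v):
    K,E=P(n); return E[:3,3],E[:3,:3]@np.array([(u-K[0,2])/K[0,0],(v-K[1,2])/K[1,1],1])
def plane(n,u,v,z):
    o,r=ray(n,u,v); return o+r*(z-o[2])/r[2]
def tri(a,b):
    (o1,r1),(o2,r2)=ray(*a),ray(*b)
    s=np.linalg.lstsq(np.stack([r1,-r2],1),o2-o1,rcond=None)[0]
    p,q=o1+s[0]*r1,o2+s[1]*r2; return (p+q)/2,np.linalg.norm(p-q)
E
python3 - <<'E'
from h import *
np.set_printoptions(precision=4,suppress=True)
C={}
for n,roi in(("top",(110,210,400,300)),("scene",(165,150,365,310))):
    z=np.load(n+"0.npz"); im,d=z["im"],z["d"]; W=cloud(n,d); C[n]=W
    hsv=cv2.cvtColor(im,cv2.COLOR_RGB2HSV); x0,y0,x1,y1=roi; R=np.zeros((480,640),bool); R[y0:y1,x0:x1]=1
    H,S,V=[hsv[...,i].astype(int) for i in range(3)]
    red=R&((H<8)|(H>172))&(S>150)&(V>90); v,u=np.nonzero(red); print(n,"red",u.mean(),v.mean(),len(u),u.min(),u.max(),v.min(),v.max(),"z",np.percentile(W[red][:,2],[5,50,95]),np.median(W[red],0))
    m=R&(W[...,2]>.036)&(W[...,2]<.05)&(W[...,1]>.05)&~red&(V>110); v,u=np.nonzero(m)
    p=W[m][:,:2]; r=cv2.minAreaRect((p*1000).astype(np.float32)); print("rect42",r,cv2.boxPoints(r).round(1).tolist())
    g=R&(V<70)&(W[...,2]>.02)&(W[...,1]<.0)&(W[...,0]<.62); print("grip",g.sum(),np.median(W[g],0) if g.any() else 0, W[g][:,2].max() if g.any() else 0)
    t=R&(V<90)&(W[...,2]>.05)&(W[...,1]<.0); 
    if t.any(): v,u=np.nonzero(t);print("griptop",u.mean(),v.mean(),t.sum(),W[t].mean(0), cv2.minAreaRect((W[t][:,:2]*1000).astype(np.float32)))
    tab=R&(W[...,1]<.02)&(W[...,1]>-.2)
    k=4 if n=="scene" else 2.75
    c=cv2.resize(im[y0:y1,x0:x1,::-1],None,fx=k,fy=k,interpolation=cv2.INTER_CUBIC)
    cv2.imwrite(f"pics/{n}1.png",c[:600])
print("table z check",[C["top"][290,320],C["scene"][300,300]])
E
```

```text
top red 229.84615384615384 276.65384615384613 26 228 232 274 279 z [0.0345 0.0738 0.0787] [0.4174 0.2069 0.0738]
rect42 ((492.52557373046875, 272.5814514160156), (145.3516387939453, 467.90936279296875), 8.553317070007324) [[385.8999938964844, 493.1000061035156], [455.5, 30.399999618530273], [599.2000122070312, 52.0], [529.5999755859375, 514.7000122070312]]
grip 75 [ 0.4685 -0.1277  0.0571] 1.3994173719338843
griptop 358.39130434782606 255.53623188405797 69 [ 0.4538 -0.1216  0.1746] ((379.1265869140625, -92.12113952636719), (12.369490623474121, 233.9296875), 68.00040435791016)
scene red 237.59375 218.8125 64 231 344 150 228 z [0.032  0.0566 0.0773] [0.4143 0.2023 0.0566]
rect42 ((498.87982177734375, 266.4109802246094), (231.10922241210938, 468.4947814941406), 24.83353614807129) [[295.6000061035156, 430.5], [492.3999938964844, 5.300000190734863], [702.0999755859375, 102.4000015258789], [505.3999938964844, 527.5]]
grip 339 [ 0.4585 -0.0578  0.0589] 1.199009472927567
griptop 228.6183574879227 287.3671497584541 207 [ 0.1692 -0.1209  0.2838] ((35.39569091796875, -297.7210998535156), (886.880126953125, 353.8668518066406), 41.41865539550781)
table z check [array([ 0.3913, -0.0127,  0.004 ]), array([ 0.3832, -0.0733,  0.0022])]
```

View pics/top1.png

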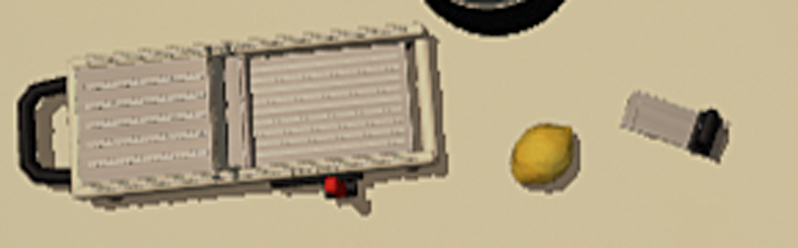

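View pics/scene1.png

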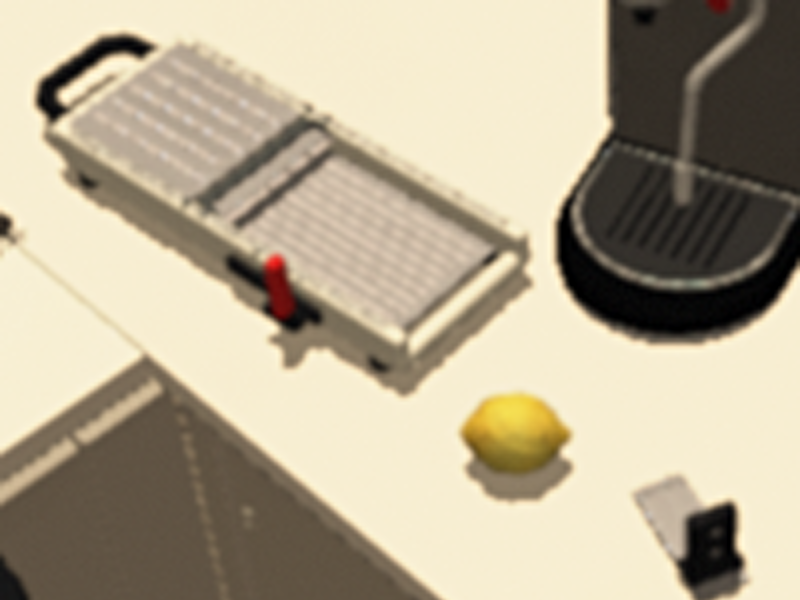

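```bash
python3 - <<'E'
from h import *
np.set_printoptions(precision=4,suppress=True,linewidth=200)
z={n:np.load(n+"0.npz") for n in("top","scene")}
def line(p): 
    vx,vy,x,y=cv2.fitLine(np.array(p,np.float32),cv2.DIST_HUBER,0,.01,.01).ravel(); return np.array([vx,vy]),np.array([x,y])
# slicer long sides, both views: light pixels by depth-height, per-column first/last, onto z=.042
im,d=z["top"]["im"],z["top"]["d"]; W=cloud("top",d)
H=W[...,2]-.003
m=(H>.028)&(H<.06); 
up=[];lo=[]
for u in range(145,264,1):
    vs=np.nonzero(m[212:300,u])[0]+212
    if len(vs)<20: continue
    up.append(plane("top",u,vs.min()-.5,.042)[:2])
    if u<205 or u>244: lo.append(plane("top",u,vs.max()+.5,.042)[:2])
a,b=line(up),line(lo)
for l in(a,b): print("side",l, np.degrees(np.arctan2(-l[0][0]*np.sign(l[0][1]),abs(l[0][1]))))
print("width",abs(np.cross(a[0],b[1]-a[1])))
# grey-level profiles across the knife
g=cv2.cvtColor(im,cv2.COLOR_RGB2GRAY)
for v in (238,246,254,262): print(v,[int(x) for x in g[v,180:206]])
# gauge masks
hsv=cv2.cvtColor(im,cv2.COLOR_RGB2HSV)
print("sat"); print(hsv[240:270,334:376:1,1][::2]); print("val");print(hsv[240:270,334:376,2][::2])
print((H[244:270:2,334:376:2]*1000).astype(int))
E
```

```text
side (array([ 0.0989, -0.9951], dtype=float32), array([0.5478, 0.3667], dtype=float32)) 5.677838
side (array([ 0.1014, -0.9948], dtype=float32), array([0.4152, 0.358 ], dtype=float32)) 5.822269
width 0.13277635
238 [186, 182, 177, 128, 160, 168, 112, 82, 75, 75, 77, 119, 166, 166, 164, 161, 163, 110, 175, 90, 48, 173, 179, 180, 180, 175]
246 [159, 162, 164, 164, 167, 185, 93, 80, 77, 79, 79, 48, 131, 167, 168, 163, 161, 148, 129, 123, 73, 58, 176, 188, 181, 185]
254 [157, 158, 160, 161, 162, 166, 140, 105, 82, 76, 77, 79, 97, 166, 169, 167, 166, 169, 125, 159, 83, 44, 182, 188, 184, 185]
262 [165, 166, 167, 167, 167, 169, 192, 96, 64, 74, 80, 79, 35, 168, 171, 168, 166, 169, 151, 173, 119, 67, 59, 184, 186, 187]
sat
[[ 62  63  63  62  62  63  63  62  62  62  62  63  63  63  62  62  63  63  62  62  62  62  63  62  62  63  62  63  62  62  62  62  62  62  62  63  62  61  63  62  61  62]
 [ 62  62  62  62  62  64  51  60  63  64  64  63  63  63  62  62  62  63  62  63  63  63  62  63  62  62  62  62  61  63  62  61  62  63  63  63  62  62  62  62  62  63]
 [ 62  63  64  63  63  61  55  5
[... 5616 characters left out ...]
396   -4]
 [  -5   -4   -4   -2    0    0   -4    6    4    2    1    1   -5    8    9   55   59    5    3   -1    1]
 [  -2   -4   -2   -5   -2   -4    1    1   -2   -1    1    0    4   13   14   51   52    6    0    4   -3]
 [  -1   -3   -9   -6   -2   -2    1   -5   -5   -1   -9   -8   -1 1396   12   16   17    4    1   -4   -2]
 [  -1   -5   -7   -1   -3   -1   -6   -6   -3    1   -3   -1   -2   -1   -1    5    3    2    3   -6   -1]
 [   1   -6   -2    2   -2   -5   -4   -5    4   -4   -2    1   -7   -3    0    0    0   -2   -3   -5    2]]<stdin>:18: DeprecationWarning: Arrays of 2-dimensional vectors are deprecated. Use arrays of 3-dimensional vectors instead. (deprecated in NumPy 2.0)
```

```bash
python3 - <<'E'
from h import *
np.set_printoptions(precision=4,suppress=True,linewidth=200)
z={n:np.load(n+"0.npz") for n in("top","scene")}
def line(p): 
    vx,vy,x,y=cv2.fitLine(np.array(p,np.float32),cv2.DIST_HUBER,0,.01,.01).ravel(); return np.array([vx,vy]),np.array([x,y])
yaw=np.radians(5.75); ey=np.array([-np.sin(yaw),np.cos(yaw)]); ex=np.array([np.cos(yaw),np.sin(yaw)])
cx=(np.array([.5478,.3667])@ex+np.array([.4152,.358])@ex)/2
e=plane("top",200.5,250,.035)[:2]; O=cx*ex+(e@ey)*ey; print("slicer O top",O)
un=lambda n,c:((c[0]+.5)/{"top":2.75,"scene":4}[n]-.5+{"top":110,"scene":165}[n],(c[1]+.5)/{"top":2.75,"scene":4}[n]-.5+{"top":210,"scene":150}[n])
for c in((238,225),(335,152),(525,240),(405,348),(48,130),(180,45)): 
    p=plane("scene",*un("scene",c),.035 if c[0] in(238,335) else .042)[:2]-O; print("scene pt in slicer",c,p@ex,p@ey)
for c in((433,27),(437,163),(75,193),(70,62)):
    p=plane("top",*un("top",c),.042)[:2]-O; print("top pt in slicer",p@ex,p@ey)
# lever tab: top in both views
print("lever tri top", tri(("top",)+un("top",(333,184)),("scene",)+un("scene",(275,260))))
L=tri(("top",)+un("top",(333,184)),("scene",)+un("scene",(275,260)))[0][:2]-O; print("lever slicer",L@ex,L@ey)
# gauge
im=z["top"]["im"]; V=im.max(2).astype(int)
m=(V<183)
A=[];B=[];N=[]
for u in range(342,358): A.append(plane("top",u,np.nonzero(m[238:262,u])[0].min()+238-.5,.005)[:2])
for u in range(342,358):
    B.append(plane("top",u,np.nonzero(m[238:275,u])[0].max()+238+.5,.003)[:2])
for v in range(245,256): N.append(plane("top",np.nonzero(m[v,330:350])[0].min()+330-.5,v,.001)[:2])
A,B,N=line(A),line(B),line(N)
for l in(A,B,N): print("gauge line",l,np.degrees(np.arctan(-l[0][0]/l[0][1])))
W=cloud("top",z["top"]["d"]);R=np.zeros((480,640),bool);R[246:268,358:374]=1
t=R&(V<70)&(W[...,2]>.045)&(W[...,2]<.08); r=cv2.minAreaRect((W[t][:,:2]*1000).astype(np.float32)); print("grip top",W[t].mean(0),r)
imS=z["scene"]["im"];V=imS.max(2);W=cloud("scene",z["scene"]["d"]);R[:]=0;R[265:305,325:360]=1
t=R&(V<70)&(W[...,2]>.045)&(W[...,2]<.08); print("grip scene",W[t].mean(0),W[t].min(0),W[t].max(0))
for nm,u0,v0 in(("grip corner tops",(705,113),(690,512)),):
  print(nm,tri(("top",)+un("top",(712,109)),("scene",)+un("scene",(734,504))))
print("grip near corner",tri(("top",)+un("top",(697,152)),("scene",)+un("scene",(689,516))))
E
```

```text
slicer O top [0.4887 0.2906]
scene pt in slicer (238, 225) -0.04643101404976584 -0.004045917309431141
scene pt in slicer (335, 152) 0.0462104932504797 -0.007083449040650711
scene pt in slicer (525, 240) 0.057745202361654924 -0.17144664708384244
scene pt in slicer (405, 348) -0.06357511145634448 -0.17316455261388322
scene pt in slicer (48, 130) -0.06639399637796825 0.16155664906621353
scene pt in slicer (180, 45) 0.05361790303755961 0.1526275490769085
top pt in slicer 0.061259411329985025 -0.1760805616997891
top pt in slicer -0.0653690173259839 -0.16937410444681048
top pt in slicer -0.059688717474523215 0.16286463815129645
top pt in slicer 0.06275964045160054 0.16240808160524325
lever tri top (array([0.4173, 0.2038, 0.0766]), np.float64(0.0007511532342742724))
lever slicer -0.07975758474111153 -0.07911005491378185
gauge line (array([0.3648, 0.9311], dtype=float32), array([ 0.5078, -0.0853], dtype=float32)) -21.39277
gauge line (array([0.3212, 0.947 ], dtype=float32), array([ 0.4669, -0.0861], dtype=float32)) -18.73795
gauge line (array([ 0.947 , -0.3213], dtype=float32), array([ 0.4957, -0.0553], dtype=float32)) 71.25731
grip top [ 0.4705 -0.129   0.0576] ((471.60101318359375, -129.3875732421875), (11.057616233825684, 34.2281608581543), 71.20170593261719)
grip scene [ 0.4681 -0.1338  0.0557] [ 0.4539 -0.1404  0.0455] [ 0.4832 -0.1256  0.0661]
grip corner tops (array([ 0.4881, -0.1343,  0.0561]), np.float64(0.00014554222556958932))
grip near corner (array([ 0.4524, -0.1232,  0.0657]), np.float64(0.011593775068031269))
```

Measured so far:

| Item | Position (m) | Direction or size | Check |
|---|---|---|---|
| Slicer | origin ≈ (0.489, 0.289) | y axis at 95.75° | width 133 mm, against 132 given |
| Lever tab top | z ≈ 0.076, slicer x −80 mm | – | 75 mm and −81 mm given |
| Gauge grip | (0.471, −0.129), top z ≈ 0.057 | y axis at 71.25° | 59 mm given |

These agree with the sizes given, so I'm starting to move.

```bash
cat >> h.py <<'E'
from station import ctrl
from scipy.spatial.transform import Rotation as Ro
O=np.array([.4889,.2894]); YS=95.75
_y=np.radians(5.75); EY=np.array([-np.sin(_y),np.cos(_y)]); EX=np.array([np.cos(_y),np.sin(_y)])
def sl(x,y): return O+x*EX+y*EY
def need(x,y,z,ang=None):
    o=ctrl.get_obs(); R=Ro.from_rotvec(o["tool_rot"]).as_matrix()
    a=np.degrees(np.arctan2(R[1,1],R[0,1])); d=R.T@(np.array([x,y,z])-o["tool_pos"])*1000
    print("delta tool mm",d.round(1)); 
    if ang is not None:
        r=np.radians(a-ang); print("roll",round(r,4)," then delta",(Ro.from_euler("z",-r).as_matrix()@d).round(1))
    return d
def where():
    o=ctrl.get_obs(); R=Ro.from_rotvec(o["tool_rot"]).as_matrix(); q=o["tool_pos"][:2]-O
    print("t",round(o["t"],2),"tcp",o["tool_pos"].round(4),"yang",np.degrees(np.arctan2(R[1,1],R[0,1])).round(2),"slicer mm",(q@EX*1e3).round(1),(q@EY*1e3).round(1),"F slicer xyz",(o["contact_force"][:2]@EX).round(2),(o["contact_force"][:2]@EY).round(2),o["contact_force"][2].round(2),"open",round(o["opening"]*1e3,1),"grip",round(o["grip_force"],1))
E
python3 -c "
from h import *
where(); need(.471,-.129,.15,71.25)"
```

```text
t 0.1 tcp [0.2268 0.5818 0.2302] yang 68.7 slicer mm -231.5 317.2 F slicer xyz 1.09 0.67 0.38 open 85.6 grip 0.0
delta tool mm [-485.8 -573.4   81.1]
roll -0.0446  then delta [-459.7 -594.4   81.1]
```

```bash
python3 -m handwheel '[{"roll":-0.0446},{"tx":-12,"ty":-15},{"tx":-23,"ty":-30,"tz":2},{"tx":-23,"ty":-30,"tz":4},{"tx":-23,"ty":-30,"tz":4},{"tx":-23,"ty":-30,"tz":4},{"tx":-23,"ty":-30,"tz":4},{"tx":-23,"ty":-30,"tz":4},{"tx":-23,"ty":-30,"tz":4},{"tx":-23,"ty":-30,"tz":4},{"tx":-23,"ty":-30,"tz":4},{"tx":-23,"ty":-30,"tz":4}]' 50; python3 -m handwheel '[{"tx":-23,"ty":-30,"tz":4},{"tx":-23,"ty":-30,"tz":4},{"tx":-23,"ty":-30,"tz":4},{"tx":-23,"ty":-30,"tz":4},{"tx":-23,"ty":-30,"tz":4},{"tx":-23,"ty":-30,"tz":4},{"tx":-23,"ty":-30,"tz":4},{"tx":-23,"ty":-30,"tz":4},{"tx":-23,"ty":-30,"tz":4},{"tx":-10,"ty":-10},{}]'; python3 -c "
from h import *
where(); need(.471,-.129,.023,71.25)"
```

```text
t 0.1 tcp [0.2268 0.5818 0.2302] yang 68.7 slicer mm -231.5 317.2 F slicer xyz 1.09 0.67 0.38 open 85.6 grip 0.0
delta tool mm [-485.8 -573.1  208.1]
roll -0.0446  then delta [-459.8 -594.2  208.1]$[0]: bad value
$[0]: bad value
```

```bash
python3 -m handwheel --help | head -20; python3 -m handwheel '[{"tx":0,"ty":0,"tz":0,"roll":-0.0446}]' 50
```

```text
t: 0.18
tool_pos: [0.2269, 0.5819, 0.2304]
tool_rot: [-0.511, -3.099, 0.002]
contact_force: [-0.8, 0.3, 0.1]
opening: 0.0756
grip_force: 0.0invalid input: not JSON, or not a number
```

```bash
python3 -m handwheel '[{"tx":-12,"ty":-15,"tz":0,"roll":0},{"tx":-23,"ty":-30,"tz":2,"roll":0},{"tx":-23,"ty":-30,"tz":4,"roll":0},{"tx":-23,"ty":-30,"tz":4,"roll":0},{"tx":-23,"ty":-30,"tz":4,"roll":0},{"tx":-23,"ty":-30,"tz":4,"roll":0},{"tx":-23,"ty":-30,"tz":4,"roll":0},{"tx":-23,"ty":-30,"tz":4,"roll":0},{"tx":-23,"ty":-30,"tz":4,"roll":0},{"tx":-23,"ty":-30,"tz":4,"roll":0},{"tx":-23,"ty":-30,"tz":4,"roll":0},{"tx":-23,"ty":-30,"tz":4,"roll":0}]' 50; python3 -m handwheel '[{"tx":-23,"ty":-30,"tz":4,"roll":0},{"tx":-23,"ty":-30,"tz":4,"roll":0},{"tx":-23,"ty":-30,"tz":4,"roll":0},{"tx":-23,"ty":-30,"tz":4,"roll":0},{"tx":-23,"ty":-30,"tz":4,"roll":0},{"tx":-23,"ty":-30,"tz":4,"roll":0},{"tx":-23,"ty":-30,"tz":4,"roll":0},{"tx":-23,"ty":-30,"tz":4,"roll":0},{"tx":-10,"ty":-8,"tz":0,"roll":0},{"tx":0,"ty":0,"tz":0,"roll":0}]'; python3 -c "
from h import *
where(); need(.471,-.129,.023,71.25)"
```

```text
t: 1.18
tool_pos: [0.367, 0.1687, 0.1888]
tool_rot: [0.511, 3.1, 0.0]
contact_force: [0.4, 0.0, 0.6]
opening: 0.0502
grip_force: 0.0
t: 2.02
tool_pos: [0.4714, -0.1293, 0.1567]
tool_rot: [-0.518, -3.098, 0.0]
contact_force: [-0.4, 0.8, 0.7]
opening: 0.0503
grip_force: 0.0
t 2.02 tcp [ 0.4714 -0.1293  0.1567] yang 71.03 slicer mm -59.4 -414.8 F slicer xyz -0.29 0.87 0.69 open 50.3 grip 0.0
delta tool mm [  0.3   0.2 133.7]
roll -0.0039  then delta [  0.3   0.2 133.7]
```

```bash
python3 -m handwheel '[{"tx":0,"ty":0,"tz":20,"roll":-0.004},{"tx":0,"ty":0,"tz":30,"roll":0},{"tx":0,"ty":0,"tz":30,"roll":0},{"tx":0,"ty":0,"tz":25,"roll":0},{"tx":0,"ty":0,"tz":15,"roll":0},{"tx":0,"ty":0,"tz":8,"roll":0},{"tx":0,"ty":0,"tz":5,"roll":0},{"tx":0,"ty":0,"tz":0,"roll":0}]'; python3 -m handwheel '[{"tx":0,"ty":0,"tz":0,"roll":0},{"tx":0,"ty":0,"tz":0,"roll":0},{"tx":0,"ty":0,"tz":0,"roll":0},{"tx":0,"ty":0,"tz":0,"roll":0},{"tx":0,"ty":0,"tz":0,"roll":0},{"tx":0,"ty":0,"tz":0,"roll":0}]' 0 40; python3 -c "
from h import *
where()
import numpy as np
im,d=optics.get_image('top'); im2,_=optics.get_image('scene')
c=cv2.resize(im[200:300,280:420,::-1],(560,400)); e=cv2.resize(im2[230:330,280:420,::-1],(0,0),fx=2,fy=2)
cv2.imwrite('pics/g.png',np.hstack([c,np.pad(e,((0,200),(0,0),(0,0)))])[:, :800])"
```

```text
t: 2.68
tool_pos: [0.4706, -0.126, 0.0238]
tool_rot: [-0.504, -3.1, -0.001]
contact_force: [-0.4, -0.7, 1.1]
opening: 0.05
grip_force: 0.0
t: 3.18
tool_pos: [0.4723, -0.1273, 0.0258]
tool_rot: [0.505, 3.098, -0.001]
contact_force: [-1.1, -0.7, 6.6]
opening: 0.0113
grip_force: 40.0
t 3.18 tcp [ 0.4723 -0.1273  0.0258] yang 71.48 slicer mm -58.3 -413.0 F slicer xyz -1.14 -0.61 6.6 open 11.3 grip 40.0
```

View pics/g.png

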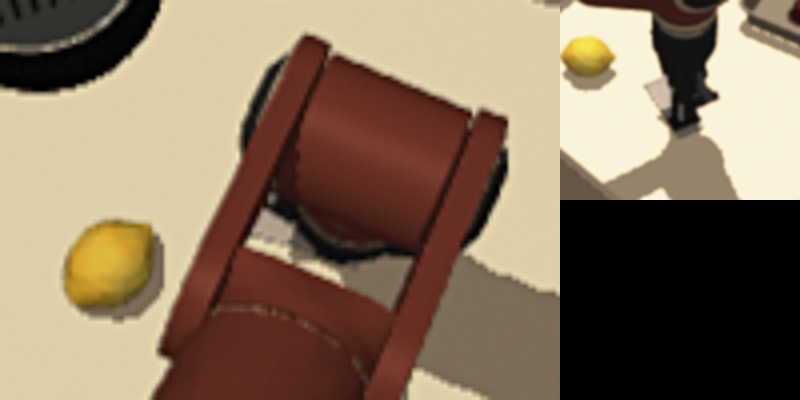

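```bash
python3 -m handwheel '[{"tx":0,"ty":0,"tz":-8,"roll":0},{"tx":0,"ty":0,"tz":-20,"roll":0},{"tx":0,"ty":0,"tz":-30,"roll":0},{"tx":0,"ty":0,"tz":-30,"roll":0},{"tx":0,"ty":0,"tz":-8,"roll":0},{"tx":0,"ty":0,"tz":0,"roll":-0.06},{"tx":0,"ty":0,"tz":0,"roll":-0.1},{"tx":0,"ty":0,"tz":0,"roll":-0.1},{"tx":0,"ty":0,"tz":0,"roll":-0.1},{"tx":0,"ty":0,"tz":0,"roll":-0.06},{"tx":0,"ty":0,"tz":0,"roll":0},{"tx":0,"ty":0,"tz":0,"roll":0}]'; python3 -c "
from h import *
where(); need(*sl(0,-.116),.06,95.75)"
```

```text
t: 4.28
tool_pos: [0.4705, -0.1265, 0.1194]
tool_rot: [0.149, -3.137, -0.001]
contact_force: [-0.0, -0.0, -0.9]
opening: 0.0117
grip_force: 39.0
t 4.28 tcp [ 0.4705 -0.1265  0.1194] yang 95.45 slicer mm -60.0 -412.0 F slicer xyz -0.01 -0.05 -0.87 open 11.7 grip 39.0
delta tool mm [-58.5 296.2  59.6]
roll -0.0053  then delta [-60.1 295.9  59.6]
```

```bash
python3 -m handwheel '[{"tx":-3,"ty":15,"tz":0,"roll":-0.0053},{"tx":-6,"ty":30,"tz":0,"roll":0},{"tx":-6,"ty":30,"tz":0,"roll":0},{"tx":-6,"ty":30,"tz":0,"roll":0},{"tx":-6,"ty":30,"tz":0,"roll":0},{"tx":-6,"ty":30,"tz":0,"roll":0},{"tx":-6,"ty":30,"tz":0,"roll":0},{"tx":-6,"ty":30,"tz":0,"roll":0},{"tx":-6,"ty":30,"tz":0,"roll":0},{"tx":-6,"ty":30,"tz":0,"roll":0},{"tx":-3,"ty":11,"tz":0,"roll":0},{"tx":0,"ty":0,"tz":0,"roll":0}]'; python3 -m handwheel '[{"tx":0,"ty":0,"tz":12,"roll":0},{"tx":0,"ty":0,"tz":18,"roll":0},{"tx":0,"ty":0,"tz":15,"roll":0},{"tx":0,"ty":0,"tz":8,"roll":0},{"tx":0,"ty":0,"tz":0,"roll":0},{"tx":0,"ty":0,"tz":0,"roll":0}]';python3 -c "
from h import *
where(); need(*sl(0,-.116),.06,95.75)
ims=[]
for n,(x,y) in(('scene',(165,130)),('top',(115,190))):
    im,d=optics.get_image(n); ims.append(cv2.resize(im[y:y+120,x:x+160,::-1],None,fx=2.5,fy=2.5,interpolation=cv2.INTER_CUBIC))
cv2.imwrite('pics/r.png',np.hstack(ims))"
```

```text
t: 5.28
tool_pos: [0.5005, 0.1758, 0.12]
tool_rot: [0.164, -3.137, -0.0]
contact_force: [-0.1, 0.1, -0.9]
opening: 0.0111
grip_force: 39.5
t: 5.78
tool_pos: [0.5002, 0.1727, 0.0665]
tool_rot: [0.158, -3.136, 0.001]
contact_force: [0.8, -1.2, -1.2]
opening: 0.0119
grip_force: 39.4
t 5.78 tcp [0.5002 0.1727 0.0665] yang 95.76 slicer mm -0.4 -117.2 F slicer xyz 0.72 -1.27 -1.18 open 11.9 grip 39.4
delta tool mm [-0.4  1.2  6.5]
roll 0.0002  then delta [-0.4  1.2  6.5]
```

View pics/r.png

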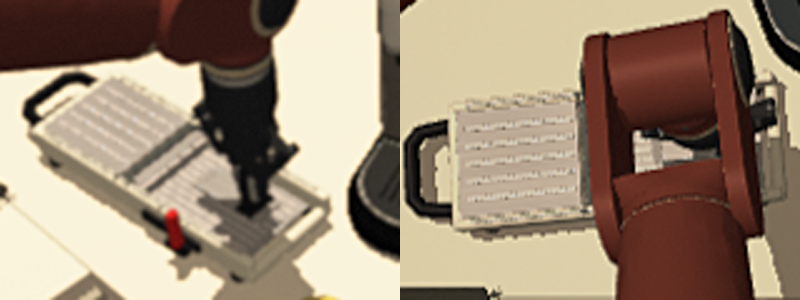

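The scene view shows the gauge over the middle of the ramp, at about (255,205), between the rails and short of the knife. The top view is mostly hidden by the wrist. Next I lower it slowly to contact.

```bash
python3 -m handwheel '[{"tx":0,"ty":0,"tz":3,"roll":0},{"tx":0,"ty":0,"tz":3,"roll":0},{"tx":0,"ty":0,"tz":2,"roll":0},{"tx":0,"ty":0,"tz":1,"roll":0},{"tx":0,"ty":0,"tz":1,"roll":0},{"tx":0,"ty":0,"tz":0,"roll":0}]' |sed -n '2p;4p'; python3 -m handwheel '[{"tx":0,"ty":0,"tz":1,"roll":0},{"tx":0,"ty":0,"tz":1,"roll":0},{"tx":0,"ty":0,"tz":0,"roll":0}]'|sed -n '2p;4p'; python3 -m handwheel '[{"tx":0,"ty":0,"tz":1,"roll":0},{"tx":0,"ty":0,"tz":0,"roll":0}]'|sed -n '2p;4p'
```

```text
tool_pos: [0.5005, 0.1738, 0.057]
contact_force: [-0.1, -0.8, -2.2]
tool_pos: [0.5006, 0.1738, 0.0551]
contact_force: [-0.3, -0.0, -0.9]
tool_pos: [0.5006, 0.1738, 0.0541]
contact_force: [-0.1, -0.2, -1.4]
```

```bash
for i in 1; do python3 -m handwheel '[{"tx":0,"ty":0,"tz":1,"roll":0},{"tx":0,"ty":0,"tz":0,"roll":0}]'|sed -n '2p;4p'; python3 -m handwheel '[{"tx":0,"ty":0,"tz":1,"roll":0},{"tx":0,"ty":0,"tz":0,"roll":0}]'|sed -n '2p;4p'; done
```

```text
tool_pos: [0.5006, 0.1738, 0.0531]
contact_force: [0.5, -0.2, -1.6]
tool_pos: [0.5006, 0.1738, 0.0521]
contact_force: [-0.5, 0.1, -1.1]
```

```bash
python3 -m handwheel '[{"tx":0,"ty":0,"tz":0.6,"roll":0},{"tx":0,"ty":0,"tz":0,"roll":0}]'|sed -n '2p;4p'
```

```text
tool_pos: [0.5006, 0.1737, 0.0516]
contact_force: [-0.4, -0.5, -1.4]
```

```bash
python3 -m handwheel '[{"tx":0,"ty":0,"tz":0.7,"roll":0},{"tx":0,"ty":0,"tz":0,"roll":0}]'|sed -n '2p;4p'; python3 -m handwheel '[{"tx":0,"ty":0,"tz":0.7,"roll":0},{"tx":0,"ty":0,"tz":0,"roll":0}]'|sed -n '2p;4p'
```

```text
tool_pos: [0.5007, 0.1738, 0.0509]
contact_force: [0.0, -0.0, -1.9]
tool_pos: [0.5006, 0.1738, 0.0501]
contact_force: [0.2, 0.1, -2.1]
```

```bash
python3 -m handwheel '[{"tx":0,"ty":0,"tz":0.7,"roll":0},{"tx":0,"ty":0,"tz":0,"roll":0}]'|sed -n '2p;4p'
```

```text
tool_pos: [0.5006, 0.1738, 0.0495]
contact_force: [1.2, 0.7, -2.2]
```

```bash
python3 -m handwheel '[{"tx":0,"ty":0,"tz":0.5,"roll":0},{"tx":0,"ty":0,"tz":0,"roll":0}]'|sed -n '2p;4p'; python3 -m handwheel '[{"tx":0,"ty":0,"tz":0.5,"roll":0},{"tx":0,"ty":0,"tz":0,"roll":0}]'|sed -n '2p;4p'
```

```text
tool_pos: [0.5008, 0.1738, 0.0491]
contact_force: [-0.5, -0.0, -1.2]
tool_pos: [0.501, 0.1739, 0.049]
contact_force: [-0.1, 0.7, 2.1]
```

```bash
python3 -m handwheel '[{"tx":0,"ty":0,"tz":0.5,"roll":0},{"tx":0,"ty":0,"tz":0,"roll":0}]'|sed -n '2p;4p'
```

```text
tool_pos: [0.5013, 0.1739, 0.049]
contact_force: [-2.0, -0.4, 5.0]
```

```bash
python3 -m handwheel '[{"tx":0,"ty":0,"tz":0.5,"roll":0},{"tx":0,"ty":0,"tz":0,"roll":0}]'|sed -n '2p;4p'
```

```text
tool_pos: [0.5015, 0.174, 0.049]
contact_force: [-1.8, -0.6, 6.5]
```

```bash
python3 -m handwheel '[{"tx":0,"ty":0,"tz":-1.8,"roll":0},{"tx":0,"ty":0,"tz":0,"roll":0},{"tx":0,"ty":4,"tz":0,"roll":0},{"tx":0,"ty":7,"tz":0,"roll":0},{"tx":0,"ty":7,"tz":0,"roll":0},{"tx":0,"ty":7,"tz":0,"roll":0},{"tx":0,"ty":6,"tz":0,"roll":0},{"tx":0,"ty":3,"tz":0,"roll":0},{"tx":0,"ty":0,"tz":0,"roll":0}]' >/dev/null; python3 - <<'E'
from h import *
where(); need(*sl(0,-.043),.049,95.75)
z=np.load("scene0.npz")["im"]; g=cv2.cvtColor(z,cv2.COLOR_RGB2GRAY).astype(np.float32)
# scene profiles along slicer y on plane z=.035 at several x, 1 mm steps
K,E=P("scene"); Ei=np.linalg.inv(E)
def px(n,p):
    K,E=P(n); c=np.linalg.inv(E)@np.append(p,1); q=K@c[:3]; return q[:2]/q[2]
ys=np.arange(-14,30,2)
for n in("scene","top"):
    g=cv2.cvtColor(np.load(n+"0.npz")["im"],cv2.COLOR_RGB2GRAY).astype(np.float32); s=[]
    for x in np.arange(-.04,.0401,.005):
        uv=np.array([px(n,np.append(sl(x,y/1e3),.035)) for y in ys],np.float32); s.append(cv2.remap(g,uv[:,0],uv[:,1],cv2.INTER_LINEAR).ravel())
    print(n,list(zip(ys.tolist(),np.median(s,0).astype(int).tolist())))
E
```

```text
t 9.22 tcp [0.4969 0.2085 0.0491] yang 95.93 slicer mm -0.2 -81.3 F slicer xyz -0.29 -0.09 -1.35 open 11.4 grip 39.5
delta tool mm [-0.3 38.3  0.1]
roll 0.0031  then delta [-0.2 38.3  0.1]
scene [(-14, 189), (-12, 180), (-10, 165), (-8, 139), (-6, 113), (-4, 87), (-2, 82), (0, 93), (2, 126), (4, 160), (6, 181), (8, 181), (10, 177), (12, 172), (14, 174), (16, 176), (18, 177), (20, 171), (22, 152), (24, 129), (26, 101), (28, 83)]
top [(-14, 180), (-12, 179), (-10, 177), (-8, 178), (-6, 183), (-4, 175), (-2, 153), (0, 61), (2, 69), (4, 112), (6, 155), (8, 135), (10, 153), (12, 165), (14, 164), (16, 165), (18, 167), (20, 168), (22, 146), (24, 68), (26, 66), (28, 78)]
```

```bash
python3 -m handwheel '[{"tx":0,"ty":4,"tz":0,"roll":0.003},{"tx":0,"ty":4,"tz":0,"roll":0},{"tx":0,"ty":4,"tz":0,"roll":0},{"tx":0,"ty":4,"tz":0,"roll":0},{"tx":0,"ty":0,"tz":0,"roll":0}]'; python3 -c "
from h import *
where()"
```

```text
t: 9.63
tool_pos: [0.4956, 0.2242, 0.0494]
tool_rot: [0.156, -3.138, -0.0]
contact_force: [0.1, 0.4, -1.3]
opening: 0.0116
grip_force: 39.5
t 9.63 tcp [0.4956 0.2242 0.0494] yang 95.7 slicer mm 0.1 -65.6 F slicer xyz 0.17 0.34 -1.34 open 11.6 grip 39.5
```

Nose is ~10 mm under the knife with no force; going the remaining ~23.5 mm.

```bash
python3 -m handwheel '[{"tx":0,"ty":4,"tz":0,"roll":0},{"tx":0,"ty":4,"tz":0,"roll":0},{"tx":0,"ty":4,"tz":0,"roll":0},{"tx":0,"ty":4,"tz":0,"roll":0},{"tx":0,"ty":4,"tz":0,"roll":0},{"tx":0,"ty":3.5,"tz":0,"roll":0},{"tx":0,"ty":0,"tz":0,"roll":0}]' >/dev/null; python3 -c "
from h import *
where()"; python3 -m handwheel '[{"tx":0,"ty":0,"tz":0.5,"roll":0},{"tx":0,"ty":0,"tz":0,"roll":0}]'|sed -n '2p;4p'
```

```text
t 10.22 tcp [0.4933 0.2476 0.0495] yang 95.72 slicer mm 0.1 -42.0 F slicer xyz 0.99 -1.13 -1.82 open 11.6 grip 39.5
tool_pos: [0.4935, 0.247, 0.0491]
contact_force: [1.1, 1.7, 0.8]
```

```bash
python3 -m handwheel '[{"tx":0,"ty":0,"tz":0,"roll":0},{"tx":0,"ty":0,"tz":0,"roll":0},{"tx":0,"ty":0,"tz":0,"roll":0},{"tx":0,"ty":0,"tz":-5,"roll":0},{"tx":0,"ty":0,"tz":-15,"roll":0},{"tx":0,"ty":0,"tz":-25,"roll":0},{"tx":0,"ty":0,"tz":-25,"roll":0},{"tx":10,"ty":-6,"tz":-5,"roll":0},{"tx":26,"ty":-12,"tz":0,"roll":0},{"tx":30,"ty":-12,"tz":0,"roll":0},{"tx":16,"ty":-6,"tz":0,"roll":0},{"tx":0,"ty":0,"tz":0,"roll":0}]' 32; python3 - <<'E'
from h import *
where(); need(*sl(-.082,-.078),.042,95.75)
for n in("scene","top"):
    im,d=optics.get_image(n); np.savez(n+"1.npz",im=im,d=d)
    hsv=cv2.cvtColor(im,cv2.COLOR_RGB2HSV).astype(int); R=np.zeros((480,640),bool)
    x,y=(215,200) if n=="scene" else (215,265); R[y:y+35,x:x+35]=1
    m=R&((hsv[...,0]<8)|(hsv[...,0]>172))&(hsv[...,1]>150)&(hsv[...,2]>90); v,u=np.nonzero(m); print(n,len(u),(u.min(),u.max(),v.min(),v.max()) if len(u) else 0)
cv2.imwrite('pics/s2.png',cv2.resize(np.load('scene1.npz')["im"][140:260,165:325,::-1],None,fx=5,fy=5,interpolation=cv2.INTER_CUBIC))
E
```

```text
t: 11.38
tool_pos: [0.4128, 0.202, 0.1236]
tool_rot: [0.155, -3.137, 0.001]
contact_force: [0.2, 0.2, -0.6]
opening: 0.0319
grip_force: 0.0
t 11.38 tcp [0.4128 0.202  0.1236] yang 95.66 slicer mm -84.4 -79.4 F slicer xyz 0.19 0.19 -0.62 open 31.9 grip 0.0
delta tool mm [-2.5  1.4 81.5]
roll -0.0016  then delta [-2.5  1.4 81.5]
scene 69 (np.int64(231), np.int64(237), np.int64(214), np.int64(228))
top 293 (np.int64(219), np.int64(235), np.int64(265), np.int64(299))
```

View pics/s2.png

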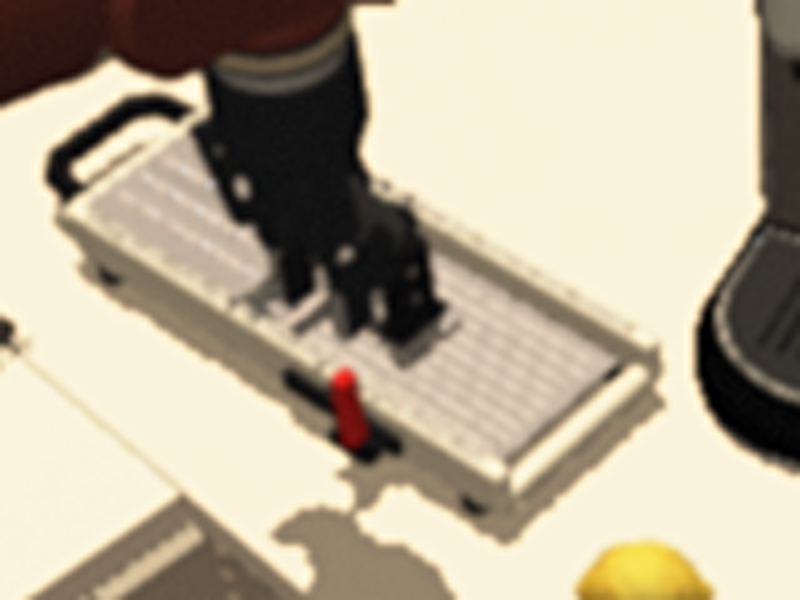

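The scene view shows the gauge standing flat on the ramp with its nose under the knife, grip at (410,280). The red tab is free at (345,405). Next I lower onto the tab.

```bash
python3 -m handwheel '[{"tx":-2.5,"ty":1.4,"tz":10,"roll":0},{"tx":0,"ty":0,"tz":20,"roll":0},{"tx":0,"ty":0,"tz":20,"roll":0},{"tx":0,"ty":0,"tz":15,"roll":0},{"tx":0,"ty":0,"tz":10,"roll":0},{"tx":0,"ty":0,"tz":6,"roll":0},{"tx":0,"ty":0,"tz":0,"roll":0}]'; python3 -c "
from h import *
where()"
```

```text
t: 12.07
tool_pos: [0.4171, 0.2045, 0.0413]
tool_rot: [0.156, -3.135, 0.001]
contact_force: [-0.0, 0.4, -0.0]
opening: 0.0319
grip_force: 0.0
t 12.07 tcp [0.4171 0.2045 0.0413] yang 95.68 slicer mm -79.9 -77.3 F slicer xyz 0.01 0.39 -0.03 open 31.9 grip 0.0
```

```bash
python3 -m handwheel '[{"tx":1.5,"ty":0,"tz":0,"roll":0},{"tx":0,"ty":0,"tz":0,"roll":0},{"tx":0,"ty":0,"tz":0,"roll":0},{"tx":0,"ty":0,"tz":0,"roll":0},{"tx":0,"ty":0,"tz":0,"roll":0}]' 0 40 >/dev/null; python3 -c "
from h import *
where()"
```

```text
t 12.48 tcp [0.4168 0.2049 0.0437] yang 95.68 slicer mm -80.2 -76.9 F slicer xyz 1.46 1.15 -0.57 open 11.4 grip 40.1
```

```bash
cat > w.sh <<'E'
python3 -c "from h import *; where()"
E
python3 -m handwheel '[{"tx":0,"ty":1,"tz":0,"roll":0},{"tx":0,"ty":1,"tz":0,"roll":0},{"tx":0,"ty":1,"tz":0,"roll":0}]' >/dev/null; sh w.sh;  python3 -m handwheel '[{"tx":0,"ty":1,"tz":0,"roll":0},{"tx":0,"ty":1,"tz":0,"roll":0}]' >/dev/null; sh w.sh; python3 -m handwheel '[{"tx":0,"ty":1,"tz":0,"roll":0}]' >/dev/null; sh w.sh
```

```text
t 12.73 tcp [0.4166 0.2062 0.0437] yang 95.71 slicer mm -80.3 -75.6 F slicer xyz -0.34 -8.42 4.07 open 11.4 grip 40.7
t 12.9 tcp [0.4165 0.2081 0.0438] yang 95.7 slicer mm -80.2 -73.6 F slicer xyz -0.75 -7.34 3.86 open 11.6 grip 40.7
t 12.98 tcp [0.4164 0.2091 0.0437] yang 95.7 slicer mm -80.2 -72.6 F slicer xyz -0.53 -7.29 3.65 open 11.1 grip 40.7
```

```bash
for k in 1; do python3 -m handwheel '[{"tx":0,"ty":1,"tz":0,"roll":0}]' >/dev/null; sh w.sh;python3 -m handwheel '[{"tx":0,"ty":1,"tz":0,"roll":0}]' >/dev/null; sh w.sh;python3 -m handwheel '[{"tx":0,"ty":1,"tz":0,"roll":0}]' >/dev/null; sh w.sh; done
```

```text
t 13.07 tcp [0.4162 0.2101 0.0437] yang 95.7 slicer mm -80.2 -71.6 F slicer xyz -0.78 -6.88 3.22 open 11.2 grip 40.7
t 13.15 tcp [0.4161 0.2111 0.0437] yang 95.7 slicer mm -80.2 -70.6 F slicer xyz -0.81 -7.18 3.6 open 11.3 grip 40.7
t 13.23 tcp [0.416  0.2121 0.0437] yang 95.7 slicer mm -80.2 -69.6 F slicer xyz -0.12 -7.56 4.74 open 11.3 grip 40.7
```

```bash
python3 -m handwheel '[{"tx":0,"ty":1,"tz":0,"roll":0}]' >/dev/null; sh w.sh;python3 -m handwheel '[{"tx":0,"ty":1,"tz":0,"roll":0}]' >/dev/null; sh w.sh;
```

```text
t 13.32 tcp [0.416  0.2131 0.0437] yang 95.7 slicer mm -80.2 -68.6 F slicer xyz -0.28 -7.54 4.46 open 11.3 grip 40.7
t 13.4 tcp [0.4159 0.2141 0.0438] yang 95.7 slicer mm -80.2 -67.6 F slicer xyz -0.28 -7.08 3.72 open 11.3 grip 40.7
```

```bash
python3 -m handwheel '[{"tx":0,"ty":1,"tz":0,"roll":0}]' >/dev/null; sh w.sh;python3 -m handwheel '[{"tx":0,"ty":1,"tz":0,"roll":0}]' >/dev/null; sh w.sh;
```

```text
t 13.48 tcp [0.4158 0.2151 0.0437] yang 95.7 slicer mm -80.2 -66.6 F slicer xyz -0.93 -7.48 4.12 open 11.4 grip 40.7
t 13.57 tcp [0.4156 0.2161 0.0437] yang 95.7 slicer mm -80.2 -65.6 F slicer xyz -0.03 -7.05 3.91 open 11.2 grip 40.7
```

```bash
python3 -m handwheel '[{"tx":0,"ty":1,"tz":0,"roll":0}]' >/dev/null; sh w.sh;python3 -m handwheel '[{"tx":0,"ty":1,"tz":0,"roll":0}]' >/dev/null; sh w.sh;
```

```text
t 13.65 tcp [0.4156 0.2171 0.0437] yang 95.7 slicer mm -80.2 -64.6 F slicer xyz 0.06 -7.39 4.34 open 11.2 grip 40.7
t 13.73 tcp [0.4155 0.218  0.0437] yang 95.7 slicer mm -80.2 -63.6 F slicer xyz -0.48 -7.64 3.47 open 11.1 grip 40.7
```

```bash
python3 -m handwheel '[{"tx":0,"ty":1,"tz":0,"roll":0}]' >/dev/null; sh w.sh;python3 -m handwheel '[{"tx":0,"ty":1,"tz":0,"roll":0}]' >/dev/null; sh w.sh;
```

```text
t 13.82 tcp [0.4154 0.219  0.0437] yang 95.7 slicer mm -80.2 -62.6 F slicer xyz -0.22 -7.92 4.09 open 11.4 grip 40.7
t 13.9 tcp [0.4152 0.2201 0.0437] yang 95.7 slicer mm -80.2 -61.6 F slicer xyz -0.12 -6.93 4.58 open 11.3 grip 40.7
```

```bash
python3 -m handwheel '[{"tx":0,"ty":1,"tz":0,"roll":0}]' >/dev/null; sh w.sh;
```

```text
t 13.98 tcp [0.4152 0.221  0.0437] yang 95.7 slicer mm -80.2 -60.6 F slicer xyz 0.22 -7.75 3.99 open 11.5 grip 40.7
```

```bash
python3 -m handwheel '[{"tx":0,"ty":1,"tz":0,"roll":0}]' >/dev/null; sh w.sh;python3 -m handwheel '[{"tx":0,"ty":0.5,"tz":0,"roll":0}]' >/dev/null; sh w.sh;
```

```text
t 14.07 tcp [0.4151 0.222  0.0437] yang 95.7 slicer mm -80.2 -59.6 F slicer xyz -0.85 -7.75 4.7 open 11.3 grip 40.7
t 14.15 tcp [0.415  0.2226 0.0437] yang 95.7 slicer mm -80.2 -59.1 F slicer xyz -0.69 -6.33 3.39 open 11.8 grip 40.7
```

```bash
python3 -m handwheel '[{"tx":0,"ty":0.5,"tz":0,"roll":0}]' >/dev/null; sh w.sh;python3 -m handwheel '[{"tx":0,"ty":0.5,"tz":0,"roll":0}]' >/dev/null; sh w.sh;
```

```text
t 14.23 tcp [0.415  0.223  0.0437] yang 95.7 slicer mm -80.2 -58.6 F slicer xyz -0.52 -7.61 4.53 open 11.4 grip 40.7
t 14.32 tcp [0.4149 0.2235 0.0437] yang 95.7 slicer mm -80.3 -58.1 F slicer xyz 0.25 -7.31 4.42 open 11.5 grip 40.7
```

```bash
python3 -m handwheel '[{"tx":0,"ty":0.5,"tz":0,"roll":0}]' >/dev/null; sh w.sh;
```

```text
t 14.4 tcp [0.4149 0.2239 0.0437] yang 95.7 slicer mm -80.2 -57.7 F slicer xyz -0.37 -7.26 4.14 open 11.3 grip 40.7
```

```bash
python3 -m handwheel '[{"tx":0,"ty":1,"tz":0,"roll":0}]' >/dev/null; sh w.sh;python3 -m handwheel '[{"tx":0,"ty":1,"tz":0,"roll":0}]' >/dev/null; sh w.sh;
```

```text
t 14.48 tcp [0.4148 0.2248 0.0437] yang 95.7 slicer mm -80.2 -56.9 F slicer xyz -0.44 -7.88 3.76 open 11.4 grip 40.8
t 14.57 tcp [0.4147 0.2256 0.0437] yang 95.71 slicer mm -80.2 -56.0 F slicer xyz -1.0 -9.89 5.33 open 11.5 grip 40.8
```

```bash
python3 -m handwheel '[{"tx":0,"ty":1,"tz":0,"roll":0}]' >/dev/null; sh w.sh;
```

```text
t 14.65 tcp [0.4146 0.2265 0.0437] yang 95.71 slicer mm -80.2 -55.2 F slicer xyz -0.91 -10.29 4.93 open 11.1 grip 40.8
```

```bash
python3 -m handwheel '[{"tx":0,"ty":1,"tz":0,"roll":0}]' >/dev/null; sh w.sh;
```

```text
t 14.73 tcp [0.4145 0.2273 0.0437] yang 95.71 slicer mm -80.3 -54.4 F slicer xyz -0.56 -11.15 5.64 open 11.5 grip 40.9
```

```bash
python3 -m handwheel '[{"tx":0,"ty":-1,"tz":0,"roll":0},{"tx":0,"ty":-1,"tz":0,"roll":0},{"tx":0,"ty":-1,"tz":0,"roll":0}]' >/dev/null; sh w.sh; python3 -m handwheel '[{"tx":0,"ty":-0.7,"tz":0,"roll":0}]' >/dev/null; sh w.sh
```

```text
t 14.98 tcp [0.4146 0.2268 0.0437] yang 95.66 slicer mm -80.2 -54.9 F slicer xyz -0.82 1.44 3.84 open 11.0 grip 40.7
t 15.07 tcp [0.4147 0.2262 0.0437] yang 95.67 slicer mm -80.2 -55.4 F slicer xyz 0.22 1.4 4.72 open 11.3 grip 40.8
```

```bash
python3 -m handwheel '[{"tx":0,"ty":-0.4,"tz":0,"roll":0},{"tx":0,"ty":0,"tz":0,"roll":0}]' >/dev/null; sh w.sh; python3 -m handwheel '[{"tx":0,"ty":0,"tz":0,"roll":0},{"tx":0,"ty":0,"tz":0,"roll":0},{"tx":0,"ty":0,"tz":0,"roll":0}]' 32 >/dev/null; sh w.sh
```

```text
t 15.23 tcp [0.4147 0.2259 0.0437] yang 95.68 slicer mm -80.2 -55.8 F slicer xyz 0.05 2.08 5.73 open 11.0 grip 40.9
t 15.48 tcp [0.4134 0.225  0.0422] yang 95.68 slicer mm -81.6 -56.5 F slicer xyz 0.13 -0.56 -0.42 open 31.8 grip 0.0
```

```bash
python3 -m handwheel '[{"tx":0,"ty":0,"tz":-10,"roll":0},{"tx":0,"ty":0,"tz":-25,"roll":0},{"tx":0,"ty":0,"tz":-30,"roll":0},{"tx":0,"ty":0,"tz":-15,"roll":0},{"tx":-15,"ty":4,"tz":0,"roll":0},{"tx":-28,"ty":4,"tz":0,"roll":0},{"tx":-28,"ty":4,"tz":0,"roll":0},{"tx":-10.5,"ty":2,"tz":0,"roll":0},{"tx":0,"ty":0,"tz":0,"roll":0},{"tx":0,"ty":0,"tz":0,"roll":0}]' >/dev/null; python3 -c "
from h import *
where(); need(*sl(.0001,-.0423),.0492,95.72)"
```

```text
t 16.32 tcp [0.4937 0.2472 0.123 ] yang 95.67 slicer mm 0.6 -42.5 F slicer xyz 0.24 -0.24 0.08 open 31.9 grip 0.0
delta tool mm [ 0.4  0.2 73.8]
roll -0.0009  then delta [ 0.4  0.2 73.8]
```

```bash
python3 -m handwheel '[{"tx":0.4,"ty":0.2,"tz":10,"roll":0},{"tx":0,"ty":0,"tz":20,"roll":0},{"tx":0,"ty":0,"tz":20,"roll":0},{"tx":0,"ty":0,"tz":14,"roll":0},{"tx":0,"ty":0,"tz":8,"roll":0},{"tx":0,"ty":0,"tz":0,"roll":0},{"tx":0,"ty":0,"tz":0,"roll":0}]' >/dev/null; sh w.sh;  python3 -m handwheel '[{"tx":0,"ty":0,"tz":0,"roll":0},{"tx":0,"ty":0,"tz":0,"roll":0},{"tx":0,"ty":0,"tz":0,"roll":0},{"tx":0,"ty":0,"tz":0,"roll":0}]' 0 20 >/dev/null; sh w.sh
```

```text
t 16.9 tcp [0.4926 0.2473 0.0505] yang 95.69 slicer mm -0.6 -42.3 F slicer xyz 0.41 0.2 -0.11 open 31.8 grip 0.0
t 17.23 tcp [0.4942 0.2476 0.0523] yang 95.69 slicer mm 1.1 -42.1 F slicer xyz -2.38 -0.54 4.94 open 11.6 grip 26.1
```

```bash
python3 -m handwheel '[{"tx":0,"ty":0,"tz":-1.4,"roll":0},{"tx":0,"ty":0,"tz":0,"roll":0}]' >/dev/null; sh w.sh;  python3 -m handwheel '[{"tx":0,"ty":0,"tz":0,"roll":0}]'  >/dev/null; sh w.sh
```

```text
t 17.4 tcp [0.4939 0.2475 0.0523] yang 95.65 slicer mm 0.7 -42.2 F slicer xyz 2.58 -0.06 -1.43 open 11.8 grip 25.2
t 17.48 tcp [0.4938 0.2475 0.0523] yang 95.65 slicer mm 0.7 -42.2 F slicer xyz 2.26 0.1 -2.63 open 11.6 grip 25.2
```

```bash
python3 -m handwheel '[{"tx":0,"ty":0,"tz":0.5,"roll":0},{"tx":0,"ty":0,"tz":0,"roll":0}]' >/dev/null; sh w.sh; for i in 1; do python3 -m handwheel '[{"tx":0,"ty":-0.6,"tz":0,"roll":0},{"tx":0,"ty":-0.6,"tz":0,"roll":0}]' >/dev/null; sh w.sh; python3 -m handwheel '[{"tx":0,"ty":-0.6,"tz":0,"roll":0}]' >/dev/null; sh w.sh; python3 -m handwheel '[{"tx":0,"ty":-0.6,"tz":0,"roll":0}]' >/dev/null; sh w.sh; done
```

```text
t 17.65 tcp [0.4939 0.2475 0.0523] yang 95.67 slicer mm 0.8 -42.2 F slicer xyz 1.0 -0.63 1.91 open 11.5 grip 25.6
t 17.82 tcp [0.4939 0.2473 0.0523] yang 95.67 slicer mm 0.7 -42.4 F slicer xyz 1.33 6.02 0.17 open 11.8 grip 25.5
t 17.9 tcp [0.4938 0.2468 0.0523] yang 95.69 slicer mm 0.6 -42.8 F slicer xyz 1.75 4.8 1.67 open 11.6 grip 25.5
t 17.98 tcp [0.4937 0.2463 0.0523] yang 95.7 slicer mm 0.5 -43.4 F slicer xyz 1.54 5.8 1.0 open 11.8 grip 25.6
```

```bash
python3 -m handwheel '[{"tx":0,"ty":-0.7,"tz":0,"roll":0},{"tx":0,"ty":-0.7,"tz":0,"roll":0},{"tx":0,"ty":-0.7,"tz":0,"roll":0},{"tx":0,"ty":-0.7,"tz":0,"roll":0}]' >/dev/null; sh w.sh; python3 -m handwheel '[{"tx":0,"ty":-0.7,"tz":0,"roll":0},{"tx":0,"ty":-0.7,"tz":0,"roll":0},{"tx":0,"ty":-0.7,"tz":0,"roll":0},{"tx":0,"ty":-0.7,"tz":0,"roll":0}]' >/dev/null; sh w.sh
```

```text
t 18.32 tcp [0.4937 0.2436 0.0523] yang 95.71 slicer mm 0.2 -46.0 F slicer xyz 0.08 6.31 1.33 open 12.1 grip 25.6
t 18.65 tcp [0.494  0.2408 0.0523] yang 95.71 slicer mm 0.2 -48.8 F slicer xyz 0.13 5.6 1.87 open 11.5 grip 25.7
```

```bash
python3 -m handwheel '[{"tx":0,"ty":-0.7,"tz":-0.3,"roll":0},{"tx":0,"ty":-0.8,"tz":0,"roll":0},{"tx":0,"ty":-0.8,"tz":0,"roll":0},{"tx":0,"ty":-0.8,"tz":0,"roll":0},{"tx":0,"ty":-0.8,"tz":0,"roll":0},{"tx":0,"ty":-0.8,"tz":0,"roll":0},{"tx":0,"ty":-0.8,"tz":0,"roll":0},{"tx":0,"ty":-0.8,"tz":0,"roll":0}]' >/dev/null; sh w.sh; python3 -m handwheel '[{"tx":0,"ty":-0.8,"tz":0,"roll":0},{"tx":0,"ty":-0.8,"tz":0,"roll":0},{"tx":0,"ty":-0.8,"tz":0,"roll":0},{"tx":0,"ty":-0.8,"tz":0,"roll":0},{"tx":0,"ty":-0.8,"tz":0,"roll":0},{"tx":0,"ty":-0.8,"tz":0,"roll":0},{"tx":0,"ty":-0.8,"tz":0,"roll":0},{"tx":0,"ty":-0.8,"tz":0,"roll":0}]' >/dev/null; sh w.sh
```

```text
t 19.32 tcp [0.4943 0.2344 0.0523] yang 95.72 slicer mm -0.1 -55.2 F slicer xyz 0.37 6.73 0.31 open 11.8 grip 25.6
t 19.98 tcp [0.495  0.2281 0.0523] yang 95.72 slicer mm -0.1 -61.6 F slicer xyz -0.74 6.46 0.95 open 11.6 grip 25.6
```

```bash
python3 -m handwheel '[{"tx":0,"ty":-0.8,"tz":0,"roll":0},{"tx":0,"ty":-0.8,"tz":0,"roll":0},{"tx":0,"ty":-0.8,"tz":0,"roll":0},{"tx":0,"ty":-0.8,"tz":0,"roll":0}]' >/dev/null; sh w.sh; python3 -m handwheel '[{"tx":0,"ty":-0.8,"tz":0,"roll":0},{"tx":0,"ty":-0.8,"tz":0,"roll":0},{"tx":0,"ty":-0.8,"tz":0,"roll":0},{"tx":0,"ty":-0.8,"tz":0,"roll":0},{"tx":0,"ty":-0.8,"tz":0,"roll":0},{"tx":0,"ty":-0.8,"tz":0,"roll":0}]' >/dev/null; sh w.sh; python3 -m handwheel '[{"tx":0,"ty":-1,"tz":0,"roll":0},{"tx":0,"ty":-1,"tz":0,"roll":0},{"tx":0,"ty":-1,"tz":0,"roll":0},{"tx":0,"ty":-1,"tz":0,"roll":0},{"tx":0,"ty":-1,"tz":0,"roll":0},{"tx":0,"ty":-1,"tz":0,"roll":0},{"tx":0,"ty":-1,"tz":0,"roll":0},{"tx":0,"ty":-1,"tz":0,"roll":0},{"tx":0,"ty":-1,"tz":0,"roll":0},{"tx":0,"ty":-1,"tz":0,"roll":0},{"tx":0,"ty":-1,"tz":0,"roll":0},{"tx":0,"ty":-1,"tz":0,"roll":0}]' >/dev/null; sh w.sh
```

```text
t 20.32 tcp [0.4956 0.2239 0.0524] yang 95.71 slicer mm 0.1 -65.8 F slicer xyz -1.15 2.1 1.85 open 12.2 grip 25.8
t 20.82 tcp [0.4964 0.2188 0.0523] yang 95.67 slicer mm 0.4 -71.0 F slicer xyz -0.26 1.51 4.13 open 11.8 grip 26.0
t 21.82 tcp [0.4976 0.2069 0.0523] yang 95.68 slicer mm 0.4 -82.9 F slicer xyz 0.56 2.08 5.72 open 11.8 grip 26.2
```

```bash
python3 -m handwheel '[{"tx":0,"ty":-5,"tz":-2,"roll":0},{"tx":0,"ty":-12,"tz":-2,"roll":0},{"tx":0,"ty":-12,"tz":-6,"roll":0},{"tx":0,"ty":-8,"tz":-18,"roll":0},{"tx":0,"ty":0,"tz":-25,"roll":0},{"tx":0,"ty":0,"tz":-15,"roll":0},{"tx":3,"ty":-15,"tz":0,"roll":0},{"tx":6,"ty":-30,"tz":0,"roll":0},{"tx":6,"ty":-30,"tz":0,"roll":0},{"tx":6,"ty":-30,"tz":0,"roll":0},{"tx":6,"ty":-30,"tz":0,"roll":0},{"tx":6,"ty":-30,"tz":0,"roll":0}]' - 40 >/dev/null; sh w.sh; python3 -m handwheel '[{"tx":6,"ty":-30,"tz":0,"roll":0},{"tx":6,"ty":-30,"tz":0,"roll":0},{"tx":6,"ty":-30,"tz":0,"roll":0},{"tx":6,"ty":-30,"tz":0,"roll":0},{"tx":4,"ty":-12,"tz":0,"roll":0},{"tx":0,"ty":0,"tz":15,"roll":0},{"tx":0,"ty":0,"tz":25,"roll":0},{"tx":0,"ty":0,"tz":20,"roll":0},{"tx":0,"ty":0,"tz":15,"roll":0},{"tx":0,"ty":0,"tz":7,"roll":0},{"tx":0,"ty":0,"tz":3,"roll":0},{"tx":0,"ty":0,"tz":0,"roll":0}]' >/dev/null; sh w.sh
```

```text
t 22.82 tcp [4.831e-01 1.000e-04 1.196e-01] yang 95.64 slicer mm -34.7 -287.2 F slicer xyz 0.04 -0.16 -1.19 open 11.4 grip 40.7
t 23.82 tcp [ 0.469  -0.1318  0.0346] yang 95.65 slicer mm -62.0 -417.1 F slicer xyz 0.68 -0.28 -0.44 open 11.5 grip 40.6
```

```bash
python3 -m handwheel '[{"tx":0,"ty":0,"tz":3,"roll":0},{"tx":0,"ty":0,"tz":3,"roll":0},{"tx":0,"ty":0,"tz":2,"roll":0},{"tx":0,"ty":0,"tz":0,"roll":0}]' >/dev/null; sh w.sh; python3 -m handwheel '[{"tx":0,"ty":0,"tz":1,"roll":0},{"tx":0,"ty":0,"tz":0,"roll":0}]' >/dev/null; sh w.sh
```

```text
t 24.15 tcp [ 0.4698 -0.1315  0.0272] yang 95.69 slicer mm -61.2 -416.8 F slicer xyz 0.29 1.41 -1.41 open 11.6 grip 40.7
t 24.32 tcp [ 0.4698 -0.1314  0.0262] yang 95.69 slicer mm -61.1 -416.8 F slicer xyz -0.19 0.42 -1.32 open 11.2 grip 40.7
```

```bash
python3 -m handwheel '[{"tx":0,"ty":0,"tz":1,"roll":0},{"tx":0,"ty":0,"tz":1,"roll":0},{"tx":0,"ty":0,"tz":0,"roll":0}]' >/dev/null; sh w.sh; python3 -m handwheel '[{"tx":0,"ty":0,"tz":0.7,"roll":0},{"tx":0,"ty":0,"tz":0,"roll":0}]' >/dev/null; sh w.sh
```

```text
t 24.57 tcp [ 0.4696 -0.1314  0.0239] yang 95.68 slicer mm -61.3 -416.7 F slicer xyz -0.48 -0.14 -2.14 open 11.9 grip 40.7
t 24.73 tcp [ 0.4697 -0.1314  0.0233] yang 95.68 slicer mm -61.3 -416.8 F slicer xyz -0.54 0.25 -1.09 open 11.6 grip 40.7
```

```bash
python3 -m handwheel '[{"tx":0,"ty":0,"tz":0.7,"roll":0},{"tx":0,"ty":0,"tz":0,"roll":0}]' >/dev/null; sh w.sh
```

```text
t 24.9 tcp [ 0.4697 -0.1314  0.0226] yang 95.68 slicer mm -61.3 -416.8 F slicer xyz -0.14 -0.12 -1.61 open 11.3 grip 40.7
```

```bash
python3 -m handwheel '[{"tx":0,"ty":0,"tz":0.8,"roll":0},{"tx":0,"ty":0,"tz":0,"roll":0}]' >/dev/null; sh w.sh;  python3 -m handwheel '[{"tx":0,"ty":0,"tz":0.8,"roll":0},{"tx":0,"ty":0,"tz":0,"roll":0}]' >/dev/null; sh w.sh
```

```text
t 25.07 tcp [ 0.4699 -0.1315  0.022 ] yang 95.68 slicer mm -61.1 -416.9 F slicer xyz -0.76 0.28 -1.29 open 11.4 grip 40.7
t 25.23 tcp [ 0.4701 -0.1316  0.0219] yang 95.69 slicer mm -60.9 -417.0 F slicer xyz -2.53 0.6 5.44 open 11.5 grip 41.6
```

```bash
python3 -m handwheel '[{"tx":0,"ty":0,"tz":0.7,"roll":0},{"tx":0,"ty":0,"tz":0,"roll":0}]' >/dev/null; sh w.sh
```

```text
t 25.4 tcp [ 0.4703 -0.1317  0.0219] yang 95.69 slicer mm -60.7 -417.1 F slicer xyz -3.52 1.76 9.15 open 11.6 grip 42.3
```

Contact at 0.022. I relieve the press, release, lift away and check.

```bash
python3 -m handwheel '[{"tx":0,"ty":0,"tz":-1.4,"roll":0},{"tx":0,"ty":0,"tz":0,"roll":0}]' >/dev/null; sh w.sh; python3 -m handwheel '[{"tx":0,"ty":0,"tz":0,"roll":0},{"tx":0,"ty":0,"tz":0,"roll":0},{"tx":0,"ty":0,"tz":0,"roll":0},{"tx":0,"ty":0,"tz":0,"roll":0},{"tx":0,"ty":0,"tz":-8,"roll":0},{"tx":0,"ty":0,"tz":-20,"roll":0},{"tx":0,"ty":0,"tz":-35,"roll":0},{"tx":0,"ty":0,"tz":-35,"roll":0},{"tx":0,"ty":-20,"tz":-35,"roll":0},{"tx":10,"ty":-20,"tz":-20,"roll":0},{"tx":0,"ty":0,"tz":0,"roll":0},{"tx":0,"ty":0,"tz":0,"roll":0}]' 45 >/dev/null; sh w.sh; python3 - <<'E'
from h import *
im,d=optics.get_image("scene"); cv2.imwrite('pics/end.png',cv2.resize(im[120:330,165:445,::-1],None,fx=2.8,fy=2.8,interpolation=cv2.INTER_CUBIC))
E
```

```text
t 25.57 tcp [ 0.47   -0.1316  0.022 ] yang 95.68 slicer mm -61.0 -417.0 F slicer xyz 0.04 -0.05 -1.09 open 11.7 grip 40.7
t 26.57 tcp [ 0.4646 -0.1734  0.1772] yang 95.58 slicer mm -70.6 -458.0 F slicer xyz 0.11 0.47 -0.67 open 45.2 grip 0.0
```

View pics/end.png

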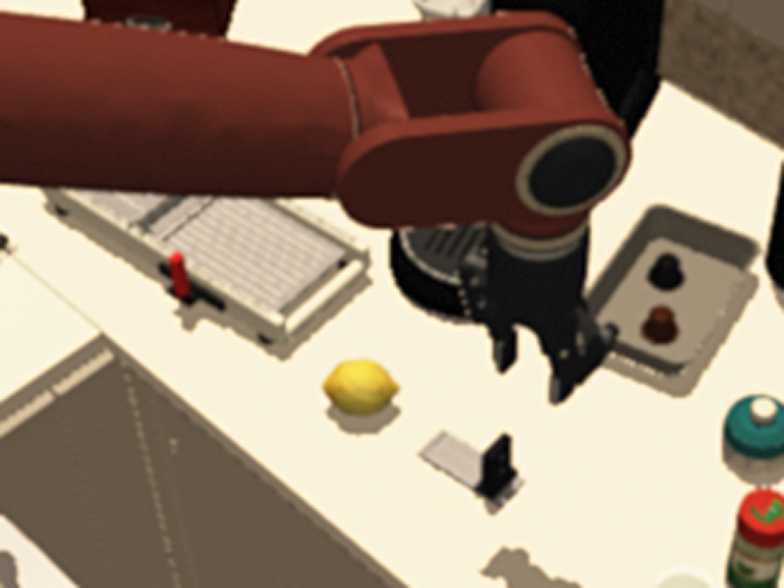

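The scene view shows the gauge standing flat on its blade at about (475,465), clear of the slicer, and the lever set at (180,275). The lemon and the other things are undisturbed, and the gripper is free.

```bash
python3 -c "
from station import ctrl
print(ctrl.finish_job())"
```

```text
the job is handed in; nothing more can be done
None
```

The slicer is set to 5 mm: the gauge drew straight back out with 5 to 6.7 N of drag, inside the 3–7.5 N range but mostly a little over the 5 N target, and it now stands upright clear of the slicer with the lever left as set; the job was handed in at about 27 s of the 72 s allowed.

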